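Pull a hot block from the dry-block heater with its lifting rod

TASK

The heater's block with the six wide vial holes is hot and must come out to cool: take the T-handled lifting rod from its stand, put its foot into the slot in that block, turn it a quarter turn so that it locks, and pull the block straight up out of its well. Stand the block gently in the middle of the white cooling tile and then let go of the rod, leaving it in the block. Never touch the hot block itself with the gripper, and leave the other block in the heater.

Things in the scene. Friction and masses are not known exactly. Their poses are not given: they have to be found in the camera images.
- rod: Upright steel lifting rod, 118 mm, 0.16 kg; origin under its foot, z up. Foot: bar 42 along x, 12 along y, z 0-8 mm. Flange 60 wide, z 24-30. Stem 10 thick. Metal T handle, grasped from above: 60 along x, 14 along y, z 100-118. Hangs by the flange in a fixed grey stand (76x64, 40 high), foot in a 50x20 slot; lifts straight out. Flange seated on a block's top, the rod's origin is at block z 21.
- block: Aluminium block, 112 (x) x 80 (y) x 45 mm high, 0.5 kg, six 19 mm holes, three at each end. Origin under its centre, z up. Slot in the middle of its top: 54 along x, 24 along y. Lip z 35-45 over a chamber 58x56, z 13-35. Foot enters with rod x along block x, either way round; turned 60 to 120 degrees either way (no stop felt) and raised 6 mm off the flange's seat, it catches under the lip.
- spare: The other block, beside it: same size and slot, but twenty small 8 mm holes. Origin under its centre. Both stand with 3 mm play in the two wells, 98 mm apart, of a fixed white heater 200 x 208 mm; which is in which varies. Well floor 20 mm above the bench, rim 55 mm: a block must rise 35 mm to leave.
- tile: White ceramic cooling tile 160 x 160 x 12 mm, fixed on the bench. Origin under its centre, top at z 12 mm. Nothing between heater and tile is taller than 80 mm once the rod has left its stand. Farther off, at the back, bottles up to 160 mm.
There are look-alikes about, which are no part of the job. Of the things that look like the tile, the largest one is meant.

How it is judged:
On the way, in this order (a step that is already met when the one before it is completed fails the run):
1. the rod's foot is inside the block's chamber, below the lip, and turned at least 40 degrees from the slot, the block still in its well (z of rod in the frame of block between 0.01 and 0.0285 m and horizontal distance between rod and block below 0.015 m and angle between the x axis of rod and the x axis of block, either way round above 0.7 rad and height (world z) of block below 0.03 m), for 0.1 s.
2. the block hangs on the rod clear above the heater's rim, within 15 degrees of upright (height (world z) of block above 0.07 m and angle between block's own z axis and vertical below 0.26 rad and horizontal distance between rod and block below 0.02 m and contact force between the fingers and rod above 1 N), for 0.1 s.
3. the block is set down on the tile while the gripper still holds the rod (horizontal distance between block and tile below 0.025 m and z of block in the frame of tile between 0.007 and 0.017 m and angle between block's own z axis and vertical below 0.1 rad and contact force between the fingers and rod above 1 N), for 0.1 s.
At the end, for the whole second after the job is handed in: The six-hole block stands level (within 6 degrees) on the cooling tile, its centre within 25 mm of the tile's centre, at rest; the rod stands in its slot, let go; the other block is within 20 mm of where it was (horizontal distance between block and tile below 0.025 m and z of block in the frame of tile between 0.007 and 0.017 m and angle between block's own z axis and vertical below 0.1 rad and linear speed of block below 0.02 m/s and linear speed of rod below 0.03 m/s and z of rod in the frame of block between 0.01 and 0.035 m and horizontal distance between rod and block below 0.02 m and distance of spare from where it was at the start of the episode below 0.02 m); the robot touches nothing.
It fails at once if the gripper touches the hot block (contact force between the fingers and block above 1 N).
It fails at once if the block tips more than 20 degrees (angle between block's own z axis and vertical above 0.35 rad).
It fails at once if the other block is pulled out or shifted by more than 20 mm (distance of spare from where it was at the start of the episode above 0.02 m).
It also fails if it takes over 54 s, if anything falls off the work surface, if the arm or the gripper's body presses on something with over 40 N, if the wrist force passes 120 N, or if a joint passes its speed limit or range.

ROBOT

A 6-joint arm with a two-finger parallel gripper is mounted at the origin on the work surface. World frame = base frame: x ahead of the robot, y to its left, z up, the work surface at z = 0. Lengths are in m, angles in rad, forces in N, time in s.
With the tool pointing down it reaches from about 0.35 to 0.975 m from the base axis. Payload 7.1 kg.
Tool frame: the origin (TCP) lies midway between the tips of the shut fingers; the grasp point (between the pads) lies 19 mm behind it; z points along the fingers, y is the direction in which the jaws open and shut (so a half turn about z gives the same grasp; the last joint's range is limited). The gripper opens to 88 mm and grips with 3 to 60 N. Pads are 20 mm wide; open, the fingers measure 115 mm over their backs; the gripper's body (75 mm by 178 mm) begins 61 mm behind the grasp point.
Start: joints at [1.145, 0.423, 1.63, -0, 1.089, -0.019], TCP at [0.247, 0.574, 0.19] pointing down, gripper open.
Joint ranges: [-3, 3], [-0.9, 2.11], [0.09, 2.58], [-1.31, 4.45], [0.11, 2.69], [-2.54, 2.54]. Speed limits (rad/s): [2.39, 2.39, 3.01, 3.14, 3.14, 3.14].

INTERFACE

Orientations are given as a unit quaternion [x, y, z, w].
In Python, from cell import monitor, camera, robot, finder gives the robot as it stands.
- The arm moves only by the shell command python3 -m crank 'ROWS' [OPENING] [FORCE]. ROWS is JSON, a list of rows, each a list of 6 numbers: the shift along the tool's x, y, z in mm, then the turn, a rotation vector about the tool's x, y, z in degrees. In form: [[dx, dy, dz, wx, wy, wz], ...]. A call has 1 to 10 rows; each row shifts and turns the commanded pose from where the row before left it, along the tool's axes as they then stand; what a row does not reach is not made up. A row lasts 1/8 s, in which the tool goes at most 62.5 mm and 10.7 degrees, less where a joint would pass 70% of its speed; a pose out of reach is approached as far as the arm can. A call with a gripper value outside its range is refused whole. OPENING is the finger opening in mm, from 0 to 87.8, set as the call begins (- or left out, the last holds). The fingers move at their own pace and stop on an object; FORCE is the grip in N (left out, the last holds). Time passes only in rows, so rows that do not move let the fingers close. It gives the time, the measured TCP pose, the force and the opening at its end, in the units of the state.
- monitor.sense(): the state, without advancing time (a new reading comes with each control period).
- camera(name): name is "side" or "top" or "wrist"; returns a dict with "image" (480x640x3 uint8, red, green, blue), "z_map" (480x640 float32, m along the optical axis (not along the pixel's ray), 0 where there is no reading), "camera_matrix" (3x3 intrinsics, pixels), "R" (3x3) and "t" (3): a world point X has camera coordinates R X + t. Camera axes: x right, y down, z forward; pixel columns grow to the right and rows downward; lengths in m; the calibration is good to about 2 mm. A picture is of the moment at which its call begins.
- robot.hand_in(): hands the job in, once; it reports no verdict.
Trained networks look in a picture, given as the dict that the camera call returned (one of the last four; its "shot" number tells which), for a name from the list of things; names that differ only in an ending like _2 or _b are one class to them, and where a whole thing is asked for, a point or a joint stands for the part that bears it (a point fixed in the world has none). Each returns a list of dicts, best first, with "conf" (0 to 1); they miss things now and then, are a little off and sometimes report something else, mostly with a low value. They report only what shows in the picture. A call takes as long as a camera call. They do not tell look-alikes from the thing itself.
- finder.find_in(picture, name): "point" ([column, row] in pixels, amid what is visible of it).
The state is a dict: "time": time; "qpos": joint angles; "joint_vel": joint speeds; "joint_efforts": joint torques, N m; "tool_pos": TCP position; "ee_rot": TCP orientation; "contact_force": force on the tool from outside, world axes, zero at the start; "wrist_torque": the same for the moment, N m; "gripper_width": finger opening in m.
Only numpy, scipy, OpenCV 4.12 (cv2) and the standard library are available. Lean on these libraries where they do the work, as an engineer would, in place of code of your own. Each camera call takes 0.05 s, during which the arm holds its last target. There are 200 camera calls.

## Working session

There is one attempt and no reset: what is moved stays moved. The work goes in short steps, Python scripts to look and compute and a shell command to move; the robot and the scene stay as the last step left them, time stands still between calls to the robot, and variables do not carry over. Pictures are saved under pics/ and viewed, about 8 in all and at most 12, crops included, and the job is handed in when it is done.

```bash
mkdir -p pics
cat > h.py <<'E'
import numpy as np, cv2
from cell import monitor, camera, robot, finder
def cloud(p):
    K=p["camera_matrix"];z=p["z_map"];v,u=np.mgrid[0:480,0:640]
    c=np.stack([(u-K[0,2])/K[0,0]*z,(v-K[1,2])/K[1,1]*z,z],-1)
    w=(c-p["t"])@p["R"]; w[z==0]=np.nan; return w
def save(p,n): cv2.imwrite(f"pics/{n}.png",p["image"][:,:,::-1])
E
python3 - <<'E'
from h import *
np.set_printoptions(precision=4,suppress=True)
for c in("top","side"):
    p=camera(c);save(p,c+"0");w=cloud(p);np.save(c+"0.npy",w)
    print(c, "cam at",-p["R"].T@p["t"])
    for n in("rod","block","spare","tile"):
        for d in finder.find_in(p,n)[:4]:
            u,v=map(int,d["point"]);print(n,round(d["conf"],2),(u,v),w[v,u])
s=monitor.sense();print(s)
E
```

```text
top cam at [ 0.1911 -0.1176  1.2828]
rod 0.71 (303, 186) [ 0.5167 -0.0626  0.0902]
block 0.66 (233, 171) [0.5719 0.1326 0.0339]
spare 0.91 (196, 181) [0.5426 0.2325 0.0328]
tile 0.84 (411, 288) [ 0.2611 -0.3535  0.0091]
tile 0.75 (492, 245) [ 0.38   -0.5758  0.0101]
side cam at [ 0.2839 -1.282   1.079 ]
block 0.74 (361, 153) [0.5773 0.1501 0.0576]
spare 0.86 (338, 139) [0.5215 0.2329 0.0564]
tile 0.89 (260, 310) [ 0.2526 -0.3705  0.0121]
tile 0.83 (324, 388) [ 0.3719 -0.5942  0.0121]
tile 0.72 (353, 280) [ 0.4793 -0.3075  0.0145]
{'time': 0.5, 'qpos': array([ 1.145 ,  0.4231,  1.63  ,  0.    ,  1.0886, -0.019 ]), 'joint_vel': array([-0.001 , -0.0009, -0.0011, -0.0006, -0.002 , -0.001 ]), 'joint_efforts': array([ -0.0001, -54.4151, -27.3814,   0.0644,   0.0177,  -0.    ]), 'tool_pos': array([0.2472, 0.5739, 0.1899]), 'ee_rot': array([ 0.202 ,  0.9794, -0.0001, -0.    ]), 'contact_force': array([ 0.7891, -0.2084, -0.1609]), 'wrist_torque': array([ 0.0209, -0.0503,  0.0228]), 'gripper_width': 0.08767416728886847}
```

View pics/top0.png

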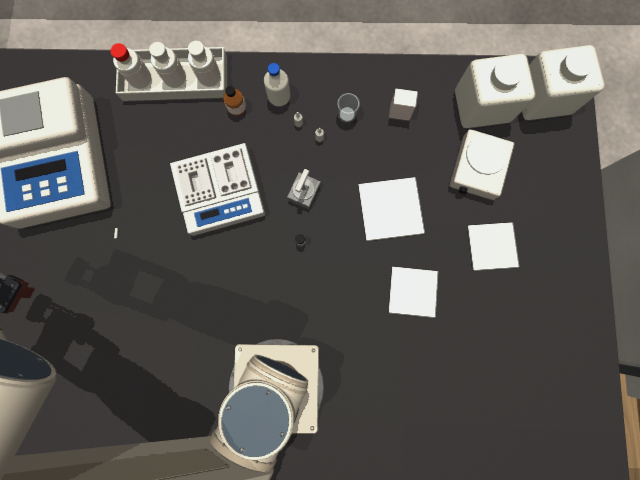

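View pics/side0.png

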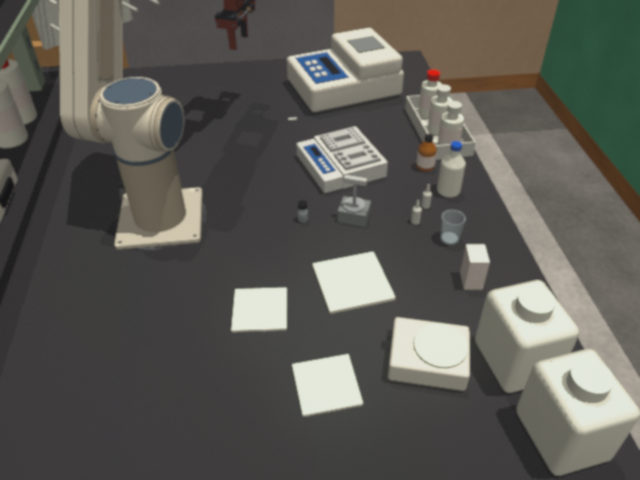

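Top view: the six-hole block is the right one in the heater (~233,171), the spare is to its left (~196,181). The rod is in its stand at (303,186), and the largest tile is at (391,209). The side view agrees, with the tile at (353,280).

Run:
```python
from h import *
np.set_printoptions(precision=4,suppress=True)
for c in("top","side"):
    w=np.load(c+"0.npy");im=cv2.imread(f"pics/{c}0.png").min(2)
    def box(name,m):
        P=w[m][:,:2].astype(np.float32);
        if len(P)<5: print(c,name,len(P));return
        r=cv2.minAreaRect(P*1000);b=cv2.boxPoints(r)
        print(c,name,len(P),"ctr",r[0],"size",r[1],"ang",r[2],"med z",np.median(w[m][:,2]), "mean",P.mean(0))
    x,y,z=w[...,0],w[...,1],w[...,2]
    n,l,s,ce=cv2.connectedComponentsWithStats(((im>170)&(abs(z-.012)<.012)).astype(np.uint8))
    for i in range(1,n):
        if s[i,4]>800: box("tile?",l==i)
    near=(abs(x-.51)<.07)&(abs(y+.06)<.07)
    box("handle",near&(z>.108)&(z<.15)); box("stand",near&(z>.02)&(z<.05))
    nh=(abs(x-.54)<.16)&(abs(y-.17)<.16)
    box("heater",nh&(z>.03)&(z<.09)); box("blocktops",nh&(z>.0605)&(z<.075))
```

```text
top tile? 3231 ctr (479.5801696777344, -301.3391418457031) size (159.6591796875, 159.73602294921875) ang 7.997785568237305 med z 0.011476537323930681 mean [ 0.4784 -0.301 ]
top tile? 1985 ctr (379.0339660644531, -578.6615600585938) size (122.81564331054688, 123.42894744873047) ang 4.288752555847168 med z 0.008529075048447866 mean [ 0.3784 -0.5781]
top tile? 2094 ctr (252.82821655273438, -358.9970703125) size (122.89965057373047, 122.06365966796875) ang 84.9464340209961 med z 0.008571683782911068 mean [ 0.2523 -0.3585]
top tile? 2386 ctr (1.1651687622070312, 1.8853836059570312) size (215.34132385253906, 214.85079956054688) ang 89.98509979248047 med z 0.011378391068856485 mean [ 0.0401 -0.0282]
top handle 146 ctr (522.281005859375, -60.295806884765625) size (14.435151100158691, 60.35873031616211) ang 67.21464538574219 med z 0.13276621914249478 mean [ 0.5208 -0.0605]
top stand 557 ctr (522.9144287109375, -61.001556396484375) size (64.92070007324219, 77.74958038330078) ang 66.96561431884766 med z 0.04217942072252903 mean [ 0.5165 -0.0632]
top heater 5720 ctr (520.6070556640625, 172.68862
[... 1002 characters left out ...]
5]
side handle 193 ctr (519.8734130859375, -63.342567443847656) size (20.385177612304688, 60.466033935546875) ang 64.21133422851562 med z 0.12987233765008166 mean [ 0.5195 -0.0654]
side stand 591 ctr (521.03662109375, -62.526512145996094) size (77.61949157714844, 77.02037048339844) ang 66.99471282958984 med z 0.04140383651901155 mean [ 0.5184 -0.0743]
side heater 3308 ctr (518.5894165039062, 169.5289306640625) size (206.10623168945312, 221.9574432373047) ang 16.239904403686523 med z 0.055518371705931546 mean [0.5165 0.1503]
side blocktops 1110 ctr (545.3632202148438, 170.07904052734375) size (132.890625, 204.0644073486328) ang 15.939022064208984 med z 0.06525609590528356 mean [0.5453 0.1753]
```

```bash
python3 -m crank '[[-40,-29,-11,0,0,0],[-40,-29,-11,0,0,0],[-40,-29,-11,0,0,0],[-40,-29,-11,0,0,0],[-40,-29,-11,0,0,0],[-40,-29,-11,0,0,0],[-40,-29,-11,0,0,0],[-40,-29,-11,0,0,0],[-40,-29,-11,0,0,0],[-40,-29,-11,0,0,0]]' 60
python3 -m crank '[[0,0,0,0,0,0],[0,0,0,0,0,0]]'
python3 - <<'E'
from h import *
np.set_printoptions(precision=4,suppress=True)
print(monitor.sense()["tool_pos"],monitor.sense()["ee_rot"])
p=camera("wrist");save(p,"w1");w=cloud(p);np.save("w1.npy",w);print(-p["R"].T@p["t"]);print(p["R"])
for n in("block","spare","rod"):
    for d in finder.find_in(p,n)[:3]:
        u,v=map(int,d["point"]);print(n,round(d["conf"],2),(u,v),w[v,u])
E
```

```text
time: 1.75
tool_pos: [0.5006, 0.1479, 0.3006]
ee_rot: [0.202, 0.979, 0.0, 0.0]
contact_force: [1.3, 0.9, -0.6]
gripper_width: 0.0605
time: 2.0
tool_pos: [0.4995, 0.1495, 0.2997]
ee_rot: [0.202, 0.979, 0.0, -0.0]
contact_force: [-0.9, 0.9, -0.1]
gripper_width: 0.06
[0.4995 0.1495 0.2997] [ 0.2023  0.9793  0.0001 -0.0003]
[0.4339 0.1773 0.4944]
[[ 0.3971  0.9178  0.0004]
 [ 0.8859 -0.3835  0.2609]
 [ 0.2396 -0.1033 -0.9654]]
block 0.98 (324, 242) [0.5626 0.1319 0.0321]
spare 0.72 (386, 193) [0.5336 0.2319 0.0321]
rod 0.6 (175, 277) [ 0.5195 -0.0566  0.0697]
```

View pics/w1.png

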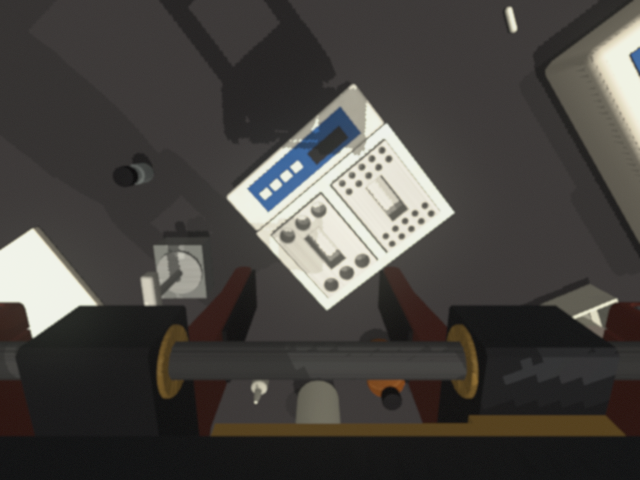

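The wrist view shows the six-hole block's slot at (324,242), the spare at (386,193), and the rod in its stand at (175,277). Next I'll measure the slot outline by intersecting the pixel rays with the block-top plane.

```bash
cat >> h.py <<'E'
def slot(p,c0,ztop=.065,zcut=.061,rad=.05,seed=None):
    w=cloud(p);C=-p["R"].T@p["t"];d=w-C;q=C+d*((ztop-C[2])/d[...,2])[...,None]
    m=(w[...,2]<zcut)&(np.hypot(q[...,0]-c0[0],q[...,1]-c0[1])<rad)
    n,l,s,_=cv2.connectedComponentsWithStats(m.astype(np.uint8),connectivity=4)
    for i in range(1,n):
        P=q[l==i][:,:2]
        if s[i,4]>40:
            r=cv2.minAreaRect((P*1000).astype(np.float32));print("slot?",s[i,4],np.round(r[0],1),np.round(r[1],1),round(r[2],1),"mean",np.round(P.mean(0)*1000,1))
E
python3 - <<'E'
from h import *
for c in("wrist","top"):
    p=camera(c);w=cloud(p)
    m=(abs(w[...,2]-.065)<.008)&(np.hypot(w[...,0]-.565,w[...,1]-.135)<.04)
    print(c,"top z",np.median(w[m][:,2]),m.sum())
    for zc in(.061,.056): slot(p,(.565,.135),zcut=zc)
    slot(p,(.535,.232))
    m=(w[...,2]>.1)&(np.hypot(w[...,0]-.52,w[...,1]+.06)<.05)&(w[...,2]<.15)
    if m.sum()>20: print("handle",cv2.minAreaRect((w[m][:,:2]*1000).astype(np.float32)),np.median(w[m][:,2]))
E
```

```text
wrist top z 0.06468866734500127 2176
slot? 255 [552.2 178.1] [55.5  9.7] 16.8 mean [552.2 177.2]
slot? 108 [522.7 122.3] [11.3 18. ] 14.1 mean [521.9 122.2]
slot? 745 [560.1 133.7] [53.1 23.5] 16.8 mean [559.7 133.7]
slot? 225 [577.4  91.8] [55.1  9.4] 16.9 mean [577.4  92.7]
slot? 118 [592.5 168.5] [12.6 18. ] 51.1 mean [592.8 169. ]
slot? 146 [601.2 146.3] [17.3 16.7] 20.7 mean [601.  146.1]
slot? 118 [606.7 122.5] [16.9 12.5] 66.7 mean [606.9 122.2]
slot? 223 [552.6 178.3] [54.7  9. ] 17.0 mean [551.8 177.3]
slot? 94 [521.5 122.7] [ 9.7 16.9] 22.1 mean [521.3 122.7]
slot? 695 [559.3 133.9] [51.7 22.6] 16.8 mean [558.7 133.9]
slot? 217 [577.4  91.8] [55.1  9.4] 16.9 mean [577.5  92.8]
slot? 105 [591.5 169.3] [12.6 15.4] 52.0 mean [591.9 169.5]
slot? 121 [599.9 146.4] [15.8 14.9] 39.1 mean [599.8 146.4]
slot? 112 [606.7 122.5] [16.8 12.5] 66.7 mean [606.7 122.3]
slot? 467 [523.2 273.4] [66.9 13.6] 16.8 mean [522.8 272. ]
slot? 847 [531.9 227. ] [52.9 23.7] 16.7 mean [531.5 226.9]
slot? 132 [548.3 187. ] [44.3  6.1] 16.9 mean [548.3 187.7]
handle ((511.2962951660156, -56.81398010253906), (14.252066612243652, 40.016258239746094), 66.55433654785156) 0.13233845926235918
top top z 0.06468656186342706 416
slot? 58 [576.4  92.4] [54.9 11. ] 13.2 mean [577.3  93. ]
slot? 175 [561.9 134.6] [52.4 25.6] 13.4 mean [561.9 134.6]
slot? 50 [578.1  92.1] [52.3  9.3] 16.7 mean [578.3  93.1]
slot? 156 [561.2 133.7] [50.  22.5] 16.2 mean [560.7 133.7]
handle ((521.3804931640625, -59.99221420288086), (14.46958065032959, 59.703163146972656), 66.85059356689453) 0.13299822323014834
```

```bash
python3 -m crank '[[-20.7,-36.8,26,0,0,0],[-20.7,-36.8,26,0,0,0],[-20.7,-36.8,26,0,0,0],[-20.7,-36.8,26,0,0,0],[-20.7,-36.8,26,0,0,0],[0,0,0,0,0,0],[0,0,0,0,0,0]]'
python3 - <<'E'
from h import *
p=camera("wrist");save(p,"w2");w=cloud(p);q=camera("top")
print(monitor.sense()["tool_pos"])
for w in(w,cloud(q)):
    m=(w[...,2]>.1)&(np.hypot(w[...,0]-.52,w[...,1]+.06)<.034)&(w[...,2]<.145)
    if m.sum()>20: print("handle",cv2.minAreaRect((w[m][:,:2]*1000).astype(np.float32)),np.median(w[m][:,2]),m.sum())
E
```

```text
time: 3.18
tool_pos: [0.5223, -0.0599, 0.1702]
ee_rot: [0.202, 0.979, 0.0, -0.0]
contact_force: [-0.1, 0.5, -0.3]
gripper_width: 0.0605
[ 0.52264408 -0.05946468  0.17079382]
handle ((520.3486328125, -61.8929557800293), (13.753485679626465, 59.58034896850586), 66.75172424316406) 0.1334984301563408 1758
```

View pics/w2.png

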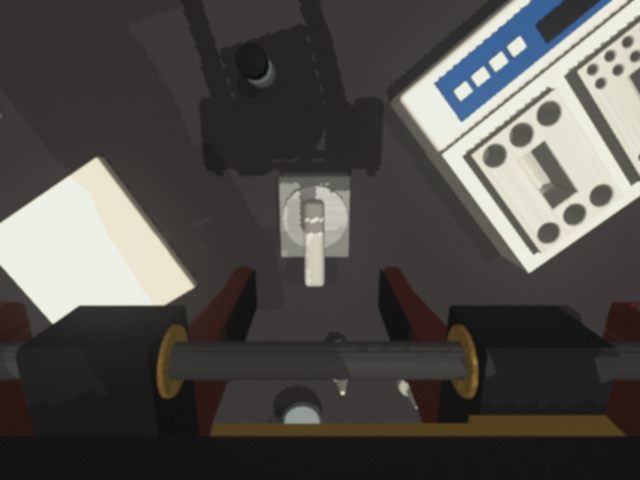

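The handle sits centred between the fingers, at (315,243). I'll descend and grasp it.

```bash
python3 -m crank '[[0.5,-2,20,0,0,0],[0,0,24,0,0,0],[0,0,20,0,0,0],[0,0,0,0,0,0]]' && python3 -m crank '[[0,0,0,0,0,0],[0,0,0,0,0,0],[0,0,0,0,0,0],[0,0,0,0,0,0],[0,0,0,0,0,0],[0,0,0,0,0,0]]' 0 55
```

```text
time: 3.78
tool_pos: [0.5203, -0.061, 0.1056]
ee_rot: [0.201, 0.98, -0.0, -0.001]
contact_force: [-0.2, -0.0, 0.3]
gripper_width: 0.0599
time: 4.53
tool_pos: [0.5209, -0.0622, 0.106]
ee_rot: [0.202, 0.979, -0.0, -0.0]
contact_force: [-0.1, -0.9, -0.4]
gripper_width: 0.0034
```

Run:
```python
from h import *
p=camera("wrist");save(p,"w3");s=monitor.sense();print(s["gripper_width"],s["tool_pos"],s["ee_rot"])
w=cloud(p);m=(w[...,2]>.1)&(np.hypot(w[...,0]-.52,w[...,1]+.06)<.034)&(w[...,2]<.145)
print(cv2.minAreaRect((w[m][:,:2]*1000).astype(np.float32)),m.sum())
```

```text
0.0014299423022759025 [ 0.52085116 -0.06221008  0.10596206] [ 2.02045610e-01  9.79376113e-01  2.26885267e-06 -2.38268688e-05]
((520.1577758789062, -59.954429626464844), (20.67134666442871, 58.24504089355469), 78.68762969970703) 2016
```

View pics/w3.png

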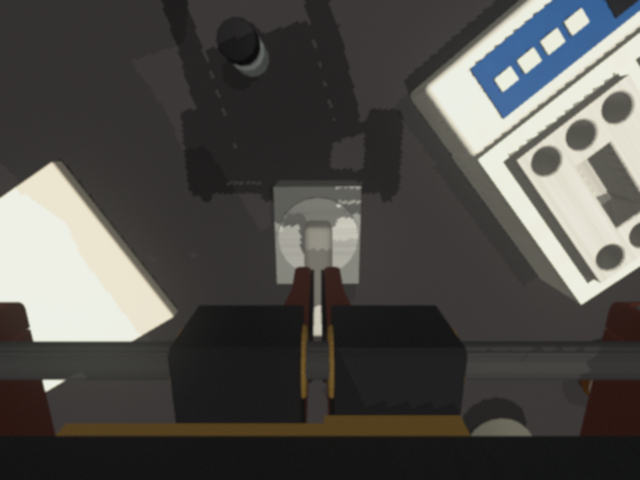

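The picture shows the handle, whose end is at (318,237), sitting between the fingers. The reported width of 1.4 mm doesn't fit a 14 mm handle, though. A small straight lift will show which is right.

```bash
python3 -m crank '[[0,0,0,0,0,0],[0,0,-10,0,0,0],[0,0,-10,0,0,0],[0,0,0,0,0,0],[0,0,0,0,0,0]]'
python3 - <<'E'
from h import *
for n in("wrist","side"):
    p=camera(n);w=cloud(p)
    m=(np.hypot(w[...,0]-.52,w[...,1]+.06)<.036)&(w[...,2]<.17)&(w[...,2]>.02)
    print(n,np.histogram(w[m][:,2],bins=np.arange(.02,.18,.01)))
    if n=="wrist": save(p,"w4")
    else: cv2.imwrite("pics/s4.png",cv2.resize(p["image"][130:260,290:450,::-1],None,fx=4,fy=4,interpolation=cv2.INTER_CUBIC))
E
```

```text
time: 5.2
tool_pos: [0.5209, -0.0622, 0.1262]
ee_rot: [0.202, 0.979, -0.0, 0.0]
contact_force: [0.1, -0.9, 0.3]
gripper_width: 0.0004
wrist (array([  13,  886, 3491,    0,    0,    0,    0,    0,    0,   14,   82,
       1275,    0,   31,  316]), array([0.02, 0.03, 0.04, 0.05, 0.06, 0.07, 0.08, 0.09, 0.1 , 0.11, 0.12,
       0.13, 0.14, 0.15, 0.16, 0.17]))
side (array([ 24,  57, 269,  29,  13,  11,   8,  13,  10,  17,  77,  97,   0,
         1,  27]), array([0.02, 0.03, 0.04, 0.05, 0.06, 0.07, 0.08, 0.09, 0.1 , 0.11, 0.12,
       0.13, 0.14, 0.15, 0.16, 0.17]))
```

View pics/s4.png

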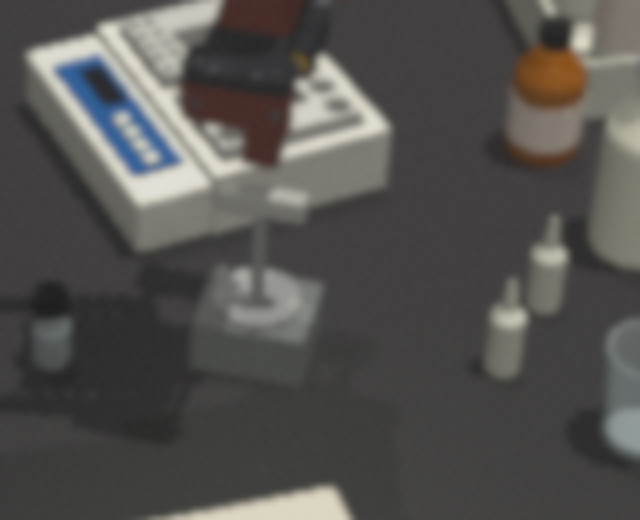

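The side crop shows the rod still in its stand, with the shut fingers just above the handle (tip at about crop (262,160)). So the grasp closed above it. I'll check where the fingertips really are against the reported TCP.

Run:
```python
from h import *
np.set_printoptions(precision=4,suppress=True)
s=monitor.sense();print(s["tool_pos"],s["gripper_width"])
for n in("wrist","side","top"):
    p=camera(n);w=cloud(p);c=p["R"]@s["tool_pos"]+p["t"];uv=p["camera_matrix"]@c;uv=uv[:2]/uv[2];print(n,"tcp px",uv,"z",c[2],"cam",-p["R"].T@p["t"])
    im=p["image"].astype(int)
    red=(im[...,0]>im[...,2]+25)&(np.linalg.norm(w[...,:2]-s["tool_pos"][:2],axis=-1)<.06)&(w[...,2]<.25)
    P=w[red];print(" red n",len(P), "lowest z",np.sort(P[:,2])[:8] if len(P) else None, np.median(P[np.argsort(P[:,2])[:20]],0) if len(P) else None)
    if n=="wrist":
        for r in range(255,345,10): print(r,[ (w[r,c].round(3).tolist()) for c in (300,318,336)])
```

```text
[ 0.5207 -0.0621  0.1258] 0.0003731515359893609
wrist tcp px [317.9834 265.076 ] z 0.2065398497583519 cam [ 0.455  -0.0344  0.3205]
 red n 628 lowest z [0.1623 0.1623 0.1629 0.1638 0.1646 0.1653 0.1656 0.1661] [ 0.5112 -0.0555  0.167 ]
255 [[0.534, -0.083, 0.046], [0.512, -0.059, 0.134], [0.545, -0.057, 0.047]]
265 [[0.544, -0.088, 0.039], [0.518, -0.061, 0.134], [0.556, -0.061, 0.039]]
275 [[0.507, -0.065, 0.171], [0.511, -0.058, 0.166], [0.513, -0.05, 0.171]]
285 [[0.507, -0.065, 0.181], [0.515, -0.06, 0.168], [0.513, -0.051, 0.182]]
295 [[0.507, -0.064, 0.191], [0.519, -0.062, 0.17], [0.513, -0.051, 0.192]]
305 [[0.488, -0.053, 0.244], [0.523, -0.063, 0.172], [0.492, -0.045, 0.243]]
315 [[0.488, -0.053, 0.249], [0.528, -0.065, 0.172], [0.491, -0.046, 0.249]]
325 [[0.489, -0.053, 0.253], [0.622, -0.105, -0.001], [0.491, -0.046, 0.253]]
335 [[0.488, -0.052, 0.258], [0.632, -0.11, -0.001], [0.491, -0.046, 0.258]]
side tcp px [354.6685 179.929 ] z 1.5584836871528893 cam [ 0.2839 -1.282   1.079 ]
 red n 48 lowest z [0.1632 0.1668 0.1674 0.1681 0.1694 0.1696 0.1697 0.17  ] [ 0.5185 -0.0698  0.1707]
top tcp px [302.2972 180.7557] z 1.196927973148993 cam [ 0.1911 -0.1176  1.2828]
 red n 0 lowest z None None
```

View pics/w4.png

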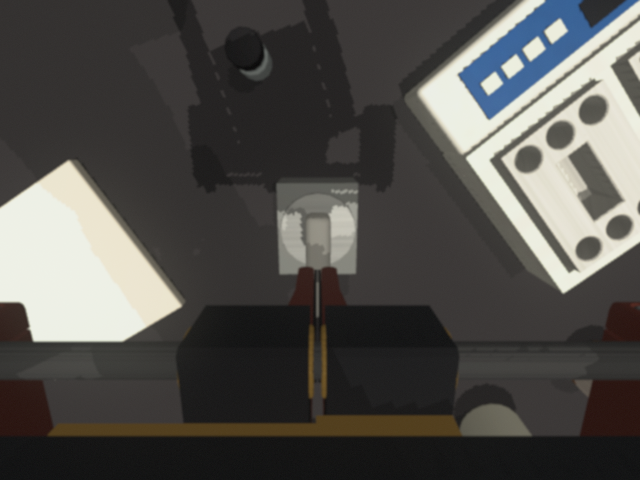

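The wrist depth puts the fingertips at z≈0.162 and the gripper's body at z≈0.243. That makes the real tips about 36 mm above the reported TCP, with x and y agreeing, and the side view says the same. I'll add this z offset from here on: open, go down 56 mm and grasp again.

```bash
python3 -m crank '[[0,0,0,0,0,0],[0,0,0,0,0,0],[0,0,0,0,0,0],[0,0,0,0,0,0],[0,0,0,0,0,0]]' 60 && python3 -m crank '[[0,0,20,0,0,0],[0,0,20,0,0,0],[0,0,16,0,0,0],[0,0,0,0,0,0]]' && python3 -m crank '[[0,0,0,0,0,0],[0,0,0,0,0,0],[0,0,0,0,0,0],[0,0,0,0,0,0],[0,0,0,0,0,0],[0,0,0,0,0,0]]' 0 55
```

```text
time: 6.08
tool_pos: [0.5209, -0.0622, 0.126]
ee_rot: [0.202, 0.979, -0.0, 0.0]
contact_force: [0.1, -0.5, 0.8]
gripper_width: 0.0472
time: 6.58
tool_pos: [0.52, -0.0621, 0.0689]
ee_rot: [0.202, 0.979, -0.0, -0.001]
contact_force: [0.1, -0.1, 0.4]
gripper_width: 0.0599
time: 7.32
tool_pos: [0.521, -0.0621, 0.0701]
ee_rot: [0.202, 0.979, 0.0, 0.0]
contact_force: [-0.2, 0.7, 1.4]
gripper_width: 0.0135
```

Held: the opening reads 13.5 mm. Lifting, moving over the slot, then turning +40°.

```bash
python3 -m crank '[[0,0,-10,0,0,0],[0,0,-20,0,0,0],[0,0,-20,0,0,0],[0,0,-22,0,0,0],[8.3,39,0,0,0,0],[8.3,39,0,0,0,0],[8.3,39,0,0,0,0],[8.3,39,0,0,0,0],[8.2,39,0,0,0,0]]' && python3 -m crank '[[0,0,0,0,0,-10],[0,0,0,0,0,-10],[0,0,0,0,0,-10],[0,0,0,0,0,-10],[0,0,0,0,0,0],[0,0,0,0,0,0]]'
python3 - <<'E'
from h import *
np.set_printoptions(precision=4,suppress=True)
s=monitor.sense();print(s["tool_pos"],s["ee_rot"],s["gripper_width"],s["contact_force"])
p=camera("wrist");save(p,"w5");w=cloud(p);np.savez("w5.npz",w=w,R=p["R"],t=p["t"],K=p["camera_matrix"],im=p["image"])
slot(p,(.56,.134))
t=s["tool_pos"];near=np.hypot(w[...,0]-t[0],w[...,1]-t[1])<.045
m=near&(w[...,2]>.07)&(w[...,2]<.21);print(np.histogram(w[m][:,2],bins=np.arange(.07,.22,.01)))
E
```

```text
time: 8.45
tool_pos: [0.56, 0.1345, 0.1424]
ee_rot: [0.202, 0.979, -0.0, 0.0]
contact_force: [0.2, -0.1, -1.7]
gripper_width: 0.0138
time: 9.2
tool_pos: [0.5599, 0.1332, 0.1422]
ee_rot: [-0.143, 0.99, 0.0, -0.0]
contact_force: [1.2, 0.1, -1.0]
gripper_width: 0.0135
[0.5599 0.1332 0.1422] [-0.1434  0.9897  0.     -0.    ] 0.0134558811194223 [ 1.1548  0.0839 -1.0297]
slot? 438 [520.5 120.7] [15.8 17.4] 16.4 mean [519.9 120.6]
slot? 259 [516.2 143.6] [18. 10.] 76.0 mean [515.6 143.7]
slot? 214 [529.7  99.9] [ 8.6 17.4] 46.9 mean [529.3  99.6]
slot? 758 [547.2 176.5] [61.  11.2] 16.8 mean [546.9 175.3]
slot? 532 [573.3  90.4] [54.5  8.8] 16.8 mean [572.6  91.1]
slot? 224 [538.3 126.4] [ 6.2 23.2] 16.4 mean [537.7 126.1]
(array([   0,    0,    0,    0, 3900,    4,    0,    0,    0,    0,  113,
        281,  570, 3804]), array([0.07, 0.08, 0.09, 0.1 , 0.11, 0.12, 0.13, 0.14, 0.15, 0.16, 0.17,
       0.18, 0.19, 0.2 , 0.21]))
```

View pics/w5.png

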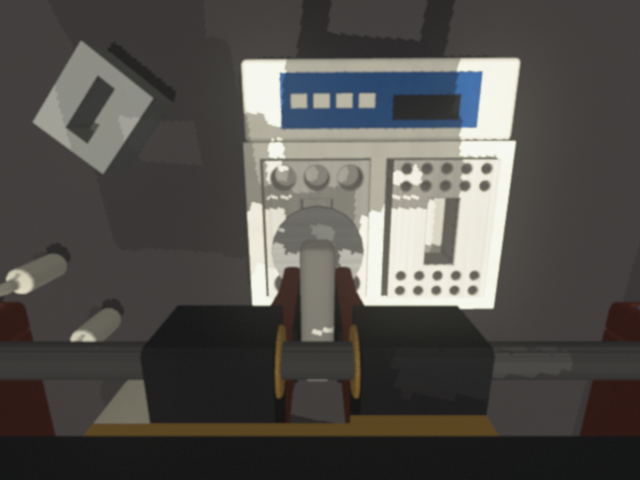

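The wrist view shows the rod held square to the block, with the flange disc at about (317,245) and the slot's near end showing just above it at (317,203). I'll fit the flange circle to get the rod's true xy.

```bash
cat >> h.py <<'E'
from scipy.optimize import least_squares
def flange(w,camxy,z0,z1,c0):
    m=(w[...,2]>z0)&(w[...,2]<z1)&(np.hypot(w[...,0]-c0[0],w[...,1]-c0[1])<.045)
    P=w[m];z=np.median(P[:,2]);P=P[:,:2]
    c=np.array(c0[:2],float)
    # outermost point per angle bin, on the camera side
    for _ in range(5):
        d=P-c;a=np.degrees(np.arctan2(d[:,1],d[:,0]));r=np.hypot(*d.T)
        ca=np.degrees(np.arctan2(*(np.array(camxy)-c)[::-1]))
        rel=(a-ca+180)%360-180;B=[]
        for b in range(-70,70,5):
            k=(rel>=b)&(rel<b+5)
            if k.sum()>3:B.append(P[k][np.argmax(r[k])])
        B=np.array(B);f=least_squares(lambda q:np.hypot(B[:,0]-q[0],B[:,1]-q[1])-.030,c,loss="soft_l1",f_scale=.001);c=f.x
    print("flange c",c.round(4),"ztop",round(float(z),4),"rms",np.sqrt(np.mean(f.fun**2)).round(4),len(B));return c,z
E
python3 - <<'E'
from h import *
d=np.load("w5.npz");w=d["w"];C=-d["R"].T@d["t"];t=(.5599,.1332)
flange(w,C[:2],.105,.125,t)
m=(w[...,2]>.17)&(w[...,2]<.215)&(np.hypot(w[...,0]-t[0],w[...,1]-t[1])<.05)
im=d["im"].astype(int);m&=(abs(im[...,0]-im[...,2])<25)&(w[...,2]>.195)
P=w[m];print(m.sum(),np.median(P[:,2]))
a=np.radians(16.8);e=np.array([np.cos(a),np.sin(a)]);n=np.array([-e[1],e[0]])
q=(P[:,:2]-t)@np.c_[e,n]*1000;print("along",np.percentile(q[:,0],[0,1,50,99,100]),"across",np.percentile(q[:,1],[1,50,99]))
r=cv2.minAreaRect((P[:,:2]*1000).astype(np.float32));print(r)
E
```

```text
flange c [0.5598 0.1332] ztop 0.118 rms 0.0002 28
3815 0.20569014093899476
along [-30.86873266 -30.28575014 -11.48309275   9.35866152  29.2531525 ] across [-15.56588679  -0.2414589   15.2642473 ]
((559.0587768554688, 129.52357482910156), (33.343101501464844, 58.96595001220703), 88.47301483154297)
```

```bash
python3 -m crank '[[-0.7,0,15,0,0,0],[0,0,15,0,0,0],[0,0,10,0,0,0],[0,0,5,0,0,0],[0,0,0,0,0,0],[0,0,0,0,0,0]]'
python3 - <<'E'
from h import *
p=camera("wrist");w=cloud(p);C=-p["R"].T@p["t"];s=monitor.sense();print(s["contact_force"])
flange(w,C[:2],.067,.09,s["tool_pos"])
E
```

```text
time: 10.0
tool_pos: [0.561, 0.1335, 0.0973]
ee_rot: [-0.145, 0.989, 0.0, 0.0]
contact_force: [0.8, 0.3, -0.0]
gripper_width: 0.0135
[ 0.19532308  0.28595185 -1.60767966]
flange c [0.5607 0.1335] ztop 0.0731 rms 0.001 28
```

The foot is in, 2 mm above its seat, with no contact. Turning −90° (tool z +90).

```bash
python3 -m crank '[[0,0,0,0,0,10],[0,0,0,0,0,10],[0,0,0,0,0,10],[0,0,0,0,0,10],[0,0,0,0,0,10],[0,0,0,0,0,10],[0,0,0,0,0,10],[0,0,0,0,0,10],[0,0,0,0,0,10],[0,0,0,0,0,0]]' && python3 -m crank '[[0,0,0,0,0,0],[0,0,-2,0,0,0],[0,0,-2,0,0,0],[0,0,-2,0,0,0],[0,0,-2,0,0,0],[0,0,0,0,0,0],[0,0,0,0,0,0]]'
```

```text
time: 11.3
tool_pos: [0.561, 0.1336, 0.0975]
ee_rot: [0.596, 0.803, 0.0, 0.0]
contact_force: [0.0, 0.9, 0.3]
gripper_width: 0.0139
time: 12.18
tool_pos: [0.5605, 0.1334, 0.1047]
ee_rot: [0.597, 0.802, -0.0, -0.0]
contact_force: [-0.8, 0.7, -8.1]
gripper_width: 0.0137
```

Load about 8 N: the block is caught. Lifting it straight up.

```bash
python3 -m crank '[[0,0,-4,0,0,0],[0,0,-6,0,0,0],[0,0,-8,0,0,0],[0,0,-8,0,0,0],[0,0,-8,0,0,0],[0,0,-8,0,0,0],[0,0,-8,0,0,0],[0,0,-8,0,0,0],[0,0,-8,0,0,0],[0,0,-9,0,0,0]]' && python3 -m crank '[[0,0,0,0,0,0],[0,0,0,0,0,0]]'
python3 - <<'E'
from h import *
p=camera("wrist");w=cloud(p);C=-p["R"].T@p["t"];s=monitor.sense()
flange(w,C[:2],.14,.17,s["tool_pos"])
t=s["tool_pos"];m=(np.hypot(w[...,0]-t[0],w[...,1]-t[1])<.08)&(w[...,2]>.11)&(w[...,2]<.147);P=w[m]
A=np.c_[P[:,:2]-t[:2],np.ones(len(P))];print("block top plane",np.linalg.lstsq(A,P[:,2],rcond=None)[0],len(P))
q=camera("side");cv2.imwrite("pics/s6.png",cv2.resize(q["image"][80:280,250:450,::-1],None,fx=3,fy=3)); save(p,"w6")
E
```

```text
time: 13.42
tool_pos: [0.5606, 0.1334, 0.1804]
ee_rot: [0.597, 0.802, -0.0, -0.0]
contact_force: [-0.4, 0.2, -7.5]
gripper_width: 0.0139
time: 13.68
tool_pos: [0.5605, 0.1334, 0.1798]
ee_rot: [0.597, 0.802, -0.0, -0.0]
contact_force: [-0.5, 0.4, -7.8]
gripper_width: 0.0132
flange c [0.5565 0.1464] ztop 0.1446 rms 0.0044 28
block top plane [-0.00697051  0.0280944   0.13634677] 12274
```

View pics/s6.png

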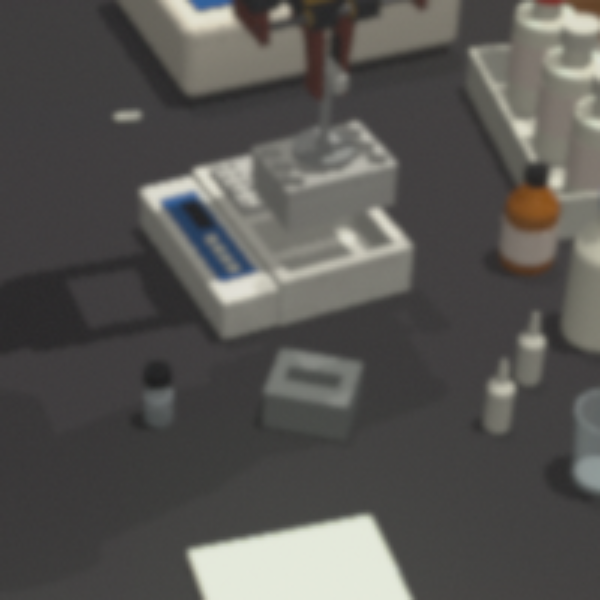

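The side crop shows the block hanging level, clear of the heater, with the spare still in its well. Carrying it to the tile with a smooth ramp.

```bash
python3 -m crank '[[-10,-5,-4,0,0,0],[-20,-10,-4,0,0,0],[-29.5,-15,-2,0,0,0],[-29.5,-15,0,0,0,0],[-29.5,-15,0,0,0,0],[-29.5,-15,0,0,0,0],[-29.5,-15,0,0,0,0],[-29.5,-15,0,0,0,0],[-29.5,-15,0,0,0,0],[-29.5,-15,0,0,0,0]]' && python3 -m crank '[[-29.5,-15,0,0,0,0],[-29.5,-15,0,0,0,0],[-29.5,-15,0,0,0,0],[-20,-11,0,0,0,0],[-13,-7,0,0,0,0],[-6,-4,0,0,0,0],[0,0,0,0,0,0],[0,0,0,0,0,0]]'
python3 - <<'E'
from h import *
s=monitor.sense();t=s["tool_pos"];print(t)
p=camera("wrist");save(p,"w7");w=cloud(p)
for c in("side","top"):
    q=camera(c);ww=cloud(q);m=(abs(ww[...,2]-.1465)<.006)&(np.hypot(ww[...,0]-t[0],ww[...,1]-t[1])<.085);P=ww[m]
    print(c,cv2.minAreaRect((P[:,:2]*1000).astype(np.float32)),np.median(P[:,2]),len(P))
m=(np.hypot(w[...,0]-t[0],w[...,1]-t[1])<.085)&(w[...,2]>.12)&(w[...,2]<.16);P=w[m]
print(np.histogram(P[:,2],bins=np.arange(.12,.164,.004)),cv2.minAreaRect((P[:,:2]*1000).astype(np.float32)))
E
```

```text
time: 15.02
tool_pos: [0.5066, -0.1624, 0.1904]
ee_rot: [0.597, 0.802, -0.0, 0.0]
contact_force: [0.8, 0.7, -6.9]
gripper_width: 0.0134
time: 16.02
tool_pos: [0.4802, -0.3008, 0.1899]
ee_rot: [0.597, 0.802, 0.0, -0.0]
contact_force: [-0.1, -0.6, -7.5]
gripper_width: 0.0137
[ 0.48024006 -0.30075917  0.18992893]
side ((480.5019836425781, -300.6987609863281), (115.02922821044922, 86.64202880859375), 16.67757797241211) 0.14769938920148679 475
top ((0.0, 0.0), (0.0, 0.0), 0.0) nan 0
(array([1235,  372,  426,  401,  398,  491,  524,  598, 7812,    5,    0]), array([0.12 , 0.124, 0.128, 0.132, 0.136, 0.14 , 0.144, 0.148, 0.152,
       0.156, 0.16 , 0.164])) ((480.83526611328125, -300.82806396484375), (112.56224822998047, 80.32244110107422), 16.694238662719727)
  return _methods._mean(a, axis=axis, dtype=dtype,
  ret = ret.dtype.type(ret / rcount)
```

View pics/w7.png

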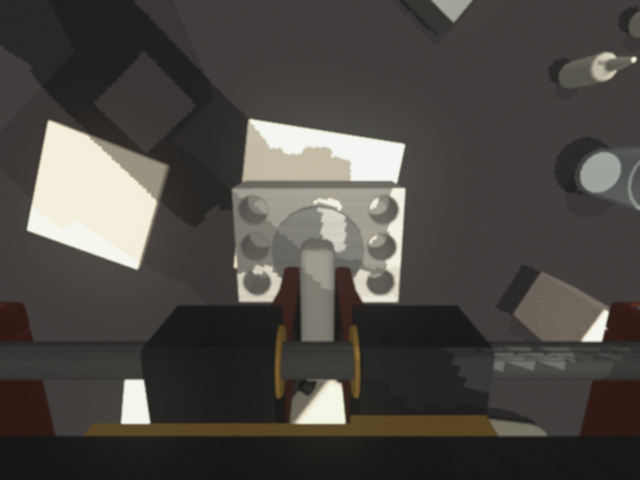

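The wrist view shows the level six-hole block (centre about 318,245) hanging over the tile. It measures (0.481,−0.301) against the tile's (0.480,−0.302). Lowering.

```bash
python3 -m crank '[[0,0,6,0,0,0],[0,0,12,0,0,0],[0,0,14,0,0,0],[0,0,14,0,0,0],[0,0,14,0,0,0],[0,0,12,0,0,0],[0,0,8,0,0,0],[0,0,6,0,0,0],[0,0,4,0,0,0],[0,0,2,0,0,0]]' && python3 -m crank '[[0,0,1,0,0,0],[0,0,1,0,0,0],[0,0,1,0,0,0],[0,0,1,0,0,0],[0,0,1,0,0,0],[0,0,1,0,0,0],[0,0,1,0,0,0],[0,0,0,0,0,0],[0,0,0,0,0,0]]'
```

```text
time: 17.42
tool_pos: [0.4803, -0.3015, 0.098]
ee_rot: [0.597, 0.802, 0.0, 0.0]
contact_force: [0.5, -0.1, -7.1]
gripper_width: 0.0137
time: 18.55
tool_pos: [0.4803, -0.3015, 0.0911]
ee_rot: [0.597, 0.802, -0.0, 0.0]
contact_force: [-0.6, 0.1, -1.5]
gripper_width: 0.0138
```

The force fell from 7.1 to 1.5 N, so the block stands on the tile. Seating the rod's flange and letting go.

```bash
python3 -m crank '[[0,0,1,0,0,0],[0,0,1,0,0,0],[0,0,1,0,0,0],[0,0,0.5,0,0,0],[0,0,0,0,0,0],[0,0,0,0,0,0]]' && python3 -m crank '[[0,0,0,0,0,0],[0,0,0,0,0,0],[0,0,0,0,0,0],[0,0,0,0,0,0],[0,0,0,0,0,0]]' 50 && python3 -m crank '[[0,0,-15,0,0,0],[0,0,-25,0,0,0],[0,0,-30,0,0,0],[0,0,-30,0,0,0],[0,0,-30,0,0,0],[0,0,0,0,0,0],[0,0,0,0,0,0]]'
python3 - <<'E'
from h import *
p=camera("wrist");save(p,"w8");w=cloud(p);C=-p["R"].T@p["t"]
c=(.4803,-.3015);flange(w,C[:2],.058,.075,c)
m=(abs(w[...,2]-.057)<.004)&(np.hypot(w[...,0]-c[0],w[...,1]-c[1])<.09);P=w[m]
print(cv2.minAreaRect((P[:,:2]*1000).astype(np.float32)),np.median(P[:,2]),np.linalg.lstsq(np.c_[P[:,:2]-c,np.ones(len(P))],P[:,2],rcond=None)[0])
q=camera("top");slot(q,(.532,.227));q=camera("side");cv2.imwrite("pics/s8.png",cv2.resize(q["image"][110:350,270:470,::-1],None,fx=2.5,fy=2.5))
E
```

```text
time: 19.3
tool_pos: [0.4802, -0.3015, 0.0875]
ee_rot: [0.597, 0.802, 0.0, 0.0]
contact_force: [0.8, -0.5, -2.3]
gripper_width: 0.0134
time: 19.92
tool_pos: [0.4802, -0.3015, 0.0875]
ee_rot: [0.597, 0.802, -0.0, 0.0]
contact_force: [-0.0, -0.5, -0.3]
gripper_width: 0.0498
time: 20.8
tool_pos: [0.4798, -0.3012, 0.2172]
ee_rot: [0.597, 0.802, -0.0, -0.0]
contact_force: [0.0, 0.6, 0.3]
gripper_width: 0.0503
flange c [ 0.4761 -0.2935] ztop 0.0627 rms 0.0055 28
((481.0251770019531, -301.6679382324219), (112.21582794189453, 80.00899505615234), 16.675601959228516) 0.05671847332630235 [-0.0007406   0.002258    0.05671072]
slot? 60 [544.9 184.2] [54.7 10.2] 16.6 mean [544.7 184.9]
slot? 171 [534.2 227.2] [53.8 27.2] 13.2 mean [533.8 227.8]
slot? 50 [520.  269.7] [48.4 10.8] 17.2 mean [520.3 269.9]
```

View pics/s8.png

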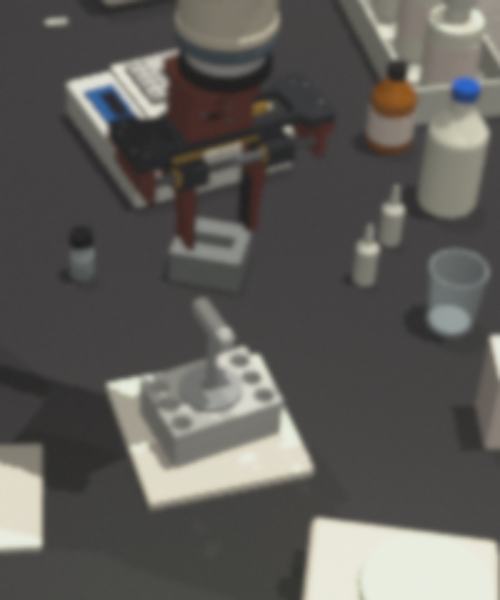

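The block stands level at the middle of the tile, the rod is upright in its slot, and the gripper is clear. Handing in.

```bash
python3 -c "
from cell import robot; print(robot.hand_in())"
```

```text
the job is handed in; nothing more can be done
None
```

The six-hole block is standing on the cooling tile with the lifting rod left upright in its slot. I handed in after about 21 s of the 54 s allowed; hand-in gives no verdict.

**How it went:** The first grasp closed on air because the real fingertips sat about 36 mm higher than the reported tool position. I corrected for that offset and gripped the handle at 13.5 mm. I lowered the foot into the slot, turned it 90° and pulled the block straight up, with about 8 N on the wrist. I carried it over, set it down and let go.

**Last checks:**
- **Block:** its centre is at (481.0, −301.7) mm, against about (480, −302) mm for the tile. It is level, with its top at z 56.7 mm (57 expected).
- **Spare block:** its slot is at (534, 227) mm by the top camera, against (532, 227) mm by the wrist camera before. The difference is within camera error, so it has not moved.
- **Gripper:** it is open and clear of everything, and the force reading is about zero.
- **Disagreed:** the last circle fit on the rod's flange was poor (5.5 mm error), so I did not use it. The side picture shows the rod upright in the slot.

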